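Load a carving wax block under a spring clip

ROBOT

A 6-joint arm with a two-finger parallel gripper is mounted at the origin on a cart in front of the work surface, level with it; the furniture and walls round the work are solid. World frame = base frame: x ahead of the robot, y to its left, z up, the work surface at z = 0. Lengths are in m, angles in rad, forces in N, time in s.
With the tool pointing down it reaches from about 0.375 to 0.9 m from the base axis. Payload 3.1 kg.
Tool frame: the origin (TCP) lies at the very end of the fingers, on their centre line; the grasp point (between the pads) lies 19 mm behind it; z points along the fingers, y is the line along which they close (so a half turn about z gives the same grasp; the last joint's range is limited). The gripper opens to 87 mm and grips with 3 to 60 N. Pads are 19 mm wide; open, the fingers measure 117 mm over their backs; the gripper's body (75 mm by 190 mm) begins 51 mm behind the grasp point.
Start: joints at [1.167, 0.527, 1.433, -0, 1.181, -0.178], TCP at [0.14, 0.609, 0.223] pointing down, gripper open.
Joint ranges: [-3.08, 3.08], [-0.75, 2.2], [0.22, 2.44], [-1.43, 4.57], [0, 2.65], [-2.85, 2.85]. Speed limits (rad/s): [2.79, 2.79, 3.14, 3.14, 3.14, 3.14].

INTERFACE

Orientations are given as a unit quaternion [x, y, z, w].
In Python, from rig import status, viewer, robot gives the robot as it stands.
- The arm moves only by the tool arm_command, never from a script. Its arguments are lists of equal length, an entry for each row: "delta_rot": the turn, a rotation vector about the tool's x, y, z in degrees, a list of three; "delta_pos": the shift along the tool's x, y, z in m, a list of three; "gripper": the closure, from -1 (fully open) to 1 (shut). In form: {"delta_rot": [[rx, ry, rz], ...], "delta_pos": [[dx, dy, dz], ...], "gripper": [gripper, ...]}. A call has 1 to 12 rows; each row is the pose to reach, as a shift and turn from the pose commanded when the call began, along the tool's axes at that moment; what a row does not reach only later rows make up. A row lasts 1/12 s, in which the tool goes at most 41.7 mm and 7.16 degrees, less where a joint would pass 70% of its speed; a pose out of reach is approached as far as the arm can. A call with a gripper value outside its range is refused whole. The fingers move at their own pace and stop on an object; "grip_force" is the grip in N (left out, the last holds). Time passes only in rows, so rows that repeat a pose let the fingers close. It gives the time, the measured TCP pose, the force, the opening and the grip force at its end, in the units of the state.
- status.get_obs(): the state, without advancing time (a new reading comes with each control period).
- viewer.camera(name): name is "scene" or "top" or "wrist"; returns a dict with "pixels" (400x640x3 uint8, blue, green, red), "fx", "fy", "cx", "cy" (pixels), "pose" (4x4, takes a point from camera to world coordinates); the wrist camera has in their place "mount" (4x4, takes a point from camera to tool coordinates, whose origin is the TCP and whose axes are the flange's). Camera axes: x right, y down, z forward; pixel columns grow to the right and rows downward; lengths in m; the calibration is good to about 2 mm. A picture is of the moment at which its call begins: read the wrist's pose just before it. There is no depth.
- robot.hand_in(): hands the job in; it is judged then, once.
The state is a dict: "time": time; "q": joint angles; "joint_velocities": joint speeds; "joint_torque": joint torques, N m; "position": TCP position; "tool_rot": TCP orientation; "ft_force": force on the tool from outside, world axes, zero at the start; "moment": the same for the moment, N m; "grip_width": finger opening in m; "grip_force": force on a finger pad.
Only numpy, scipy, OpenCV 4.12 (cv2) and the standard library are available. Lean on these libraries where they do the work, as an engineer would, in place of code of your own. Each camera call takes 0.05 s, during which the arm holds its last target. There are 200 camera calls.

TASK

Ready the green wax block for carving: press the red thumb bar of the holder's spring clip down with one fingertip and, while keeping it down, push the block along its track with the other fingertip, under the raised jaw and fully home against the end stop. Then let the bar up so that the jaw clamps the block, and leave everything. Do not lift the block, and leave the vial, glue tube and file where they lie.

Things in the scene. Friction and masses are not known exactly. Their poses are not given: they have to be found in the camera images.
- clip_holder: Aluminium holder fixed to the table. Origin on the table under the track's centre line; +x is the push direction (to the end stop), +y towards the thumb bar. Base 6 mm thick, x -118..62, y -40..84 mm. A wooden track runs along x at y = 0, top 14 mm above the table, between rails 38 mm apart and 5 mm high. Hinge pin along x at y = 32, z = 28 mm; three ears up to z = 34 mm.
- wax_block: Loose green carving wax block, 62 mm long, 34 mm wide, 22 mm high, 0.08 to 0.15 kg. It lies in the track with its length along the holder's x. Origin: centre of its underside; its own y axis runs along its length. At the start its leading end is 8 mm or more short of the jaw.
- home (a point): Point on the track where the wax block's origin lies when the block is fully home against the dark end stop: (14, 0, 14) mm in the holder's frame; axes as the holder's. The stop's face is at x = 45 mm and reaches 14 mm above the track.
- clip_angle (a joint): Clip angle (rad): 0 at rest (bar up, jaw down and blocking the way, about 8 mm lower than the block's top), about 0.22 with the jaw resting on the block, 0.5 fully pressed (hard stop). From 0.3 the jaw clears the block; press to 0.35 or more, best 0.4 to 0.45, not hard on the stop. A spring returns it: about 9 N on the bar's middle presses it fully; the jaw clamps the block with about 5 N.
- spring_clip: The rocking spring clip: red thumb bar on one side of the hinge pin, steel jaw with a black rubber foot on the other, which reaches over the track at x = 20..40 mm of the holder (20 mm wide). Origin on the hinge pin (x = 0 of the holder); turns with the clip. Open, the jaw's top is about 60 mm above the table.
- bar_top (a point): Centre of the red top of the thumb bar (turns with the clip). The top is 96 mm long (x -102..-6 mm of the holder), 28 mm wide. Fully pressed it is level, 18.5 mm above the table at y = 63 mm of the holder, so a fingertip on it stands 4.5 mm above the track. At rest it slopes up outwards, middle about 35, outer edge 41 mm high. Slick: a fingertip slides along it easily.
- vial_2: Small white-lidded vial, 34 mm across and 34 mm high, bystander on the right of the holder. Origin: centre of its underside.
- glue_tube: Glue tube with a red tip, 84 x 22 x 14 mm, bystander on the left of the holder. Origin: centre of its underside.
- file_flat: Flat file with a brown handle, 160 x 17 x 17 mm, bystander beyond the end stop. Origin: centre of its underside.

How it is judged:
On the way, in this order (a step that is already met when the one before it is completed fails the run):
1. a finger holds the thumb bar down (clip open, 0.35 rad or more) while the block still lies short of the jaw (value of joint clip_angle above 0.35 rad and contact force between the fingers and spring_clip above 1 N and x of wax_block in the frame of clip_holder below -0.008 m), for 0.1 s.
2. a finger still holds the clip open as the block comes home against the end stop (value of joint clip_angle above 0.3 rad and contact force between the fingers and spring_clip above 1 N and x of wax_block in the frame of clip_holder between 0.01 and 0.018 m), for 0.1 s.
At the end, for the whole second after the job is handed in: The wax block lies flat in the track within 4 mm of home (end stop), at rest, with the jaw sprung down on it (clip between 0.15 and 0.3 rad, clamping with more than 2 N); vial, glue tube and file within 15 mm of where they lay (x of wax_block in the frame of clip_holder between 0.01 and 0.018 m and z of wax_block in the frame of clip_holder between 0.011 and 0.017 m and y of wax_block in the frame of clip_holder between -0.005 and 0.005 m and angle between wax_block's own z axis and vertical below 0.06 rad and contact force between spring_clip and wax_block above 2 N and value of joint clip_angle between 0.15 and 0.3 rad and linear speed of wax_block below 0.01 m/s and distance of each of vial_2, glue_tube, file_flat from where it was at the start of the episode below 0.015 m); the robot touches nothing.
It fails at once if the wax block is lifted more than 8 mm off the track or tipped more than 0.3 rad (z of wax_block in the frame of clip_holder above 0.022 m or angle between wax_block's own z axis and vertical above 0.3 rad).
It fails at once if the vial, glue tube or file is moved more than 15 mm (distance of any of vial_2, glue_tube, file_flat from where it was at the start of the episode above 0.015 m).
It also fails if it takes over 43 s, if anything falls off the work surface, if the arm or the gripper's body presses on something with over 40 N, if the wrist force passes 120 N, or if a joint passes its speed limit or range.

## Working session

There is one attempt and no reset: what is moved stays moved. The work goes in short steps, Python scripts to look and compute and a tool call to move; the robot and the scene stay as the last step left them, time stands still between calls to the robot, and variables do not carry over. Pictures are saved under pics/ and viewed, at most 10 in all, crops included, and the job is handed in when it is done.

Besides the shell and the picture viewer there is one more tool, called after "Call:" as name(argument=value, ...) on one line, values as JSON. arm_command: Moves the arm, as the interface text tells. Its arguments: {"type":"object","properties":{"delta_rot":{"type":"array","items":{"type":"array","items":{"type":"number"}}},"delta_pos":{"type":"array","items":{"type":"array","items":{"type":"number"}}},"gripper":{"type":"array","items":{"type":"number"}},"grip_force":{"type":"number"}},"required":["delta_rot","delta_pos","gripper"]}

```bash
mkdir -p pics; cat > h.py <<'E'
import numpy as np, cv2
from rig import status, viewer, robot
def ray(c,u,v,z):
    P=c["pose"]; d=P[:3,:3]@np.array([(u-c["cx"])/c["fx"],(v-c["cy"])/c["fy"],1.]); o=P[:3,3]
    return o+d*(z-o[2])/d[2]
E
python3 - <<'E'
from h import *
import pickle
o=status.get_obs(); print({k:np.round(v,3).tolist() for k,v in o.items()})
for n in("top","scene"):
    c=viewer.camera(n); c={k:(np.array(v) if k in("pixels","pose") else v) for k,v in c.items()}
    pickle.dump(c,open(n+".pkl","wb")); cv2.imwrite(f"pics/{n}0.png",c["pixels"]); print(n,c["fx"],c["cx"],c["cy"],np.round(c["pose"],3).tolist())
E
```

```text
{'time': 0.0, 'q': [1.166, 0.528, 1.434, -0.0, 1.181, -0.178], 'joint_velocities': [-0.001, -0.0, 0.0, -0.0, -0.0, -0.0], 'joint_torque': [-0.001, -44.005, -17.659, 0.063, 0.058, -0.0], 'position': [0.14, 0.608, 0.222], 'tool_rot': [0.113, 0.994, -0.001, -0.0], 'ft_force': [-0.291, 0.5, -0.61], 'moment': [0.06, 0.015, 0.006], 'grip_force': 0.0, 'grip_width': 0.087}
top 421.6554988781096 319.41224587624004 197.34049442657872 [[0.004, -0.996, 0.087, 0.531], [-1.0, -0.004, 0.0, 0.017], [0.0, -0.087, -0.996, 0.89], [0.0, 0.0, 0.0, 1.0]]
scene 463.9183126416999 314.76304205431796 201.6174859864032 [[0.907, -0.2, 0.371, 0.301], [-0.421, -0.449, 0.788, -0.663], [0.009, -0.871, -0.492, 0.483], [0.0, 0.0, 0.0, 1.0]]
```

View pics/top0.png

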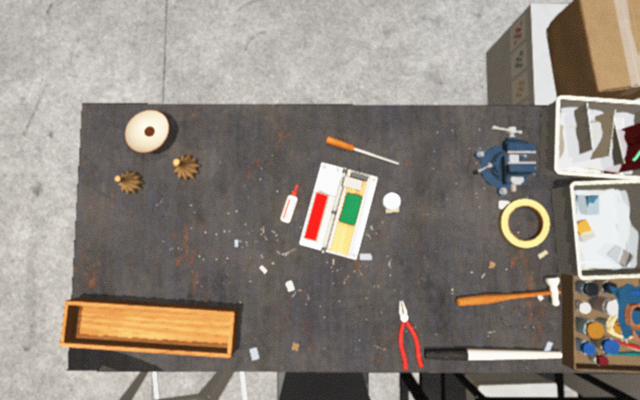

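View pics/scene0.png

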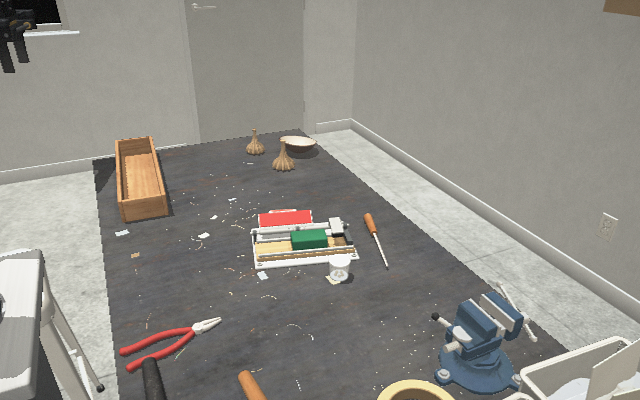

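The top view shows the holder at about (338,210), with its push direction up and tilted slightly right. The red bar is at (314,216), the green block at (350,208), the vial at (391,202), the glue tube at (289,205) and the file at (360,150). The scene view agrees.

```bash
python3 - <<'E'
from h import *
import pickle
for n in("top","scene"):
    c=pickle.load(open(n+".pkl","rb")); im=c["pixels"]; hsv=cv2.cvtColor(im,cv2.COLOR_BGR2HSV)
    H,S,V=[hsv[...,i].astype(int) for i in range(3)]
    rois={"top":(295,155,385,262),"scene":(245,205,362,272)}
    x0,y0,x1,y1=rois[n]; R=np.zeros(H.shape,bool); R[y0:y1,x0:x1]=1
    red=R&((H<6)|(H>174))&(S>170)&(V>90); gr=R&(H>50)&(H<90)&(S>100)&(V>30)
    sil=R&(S<50)&(V>120)
    for name,m,z in(("red",red,.035),("green",gr,.036),("sil",sil,.006)):
        k,l,st,ce=cv2.connectedComponentsWithStats(m.astype(np.uint8)); i=1+np.argmax(st[1:,4])
        m=(l==i).astype(np.uint8); cs,_=cv2.findContours(m,cv2.RETR_EXTERNAL,cv2.CHAIN_APPROX_NONE)
        # rect in world plane
        p=np.array([ray(c,u,v,z)[:2] for u,v in max(cs,key=len)[:,0]],np.float32)
        r=cv2.minAreaRect(p*1000); print(n,name,st[i],np.round(ce[i],1),"rect",np.round(r[0],1),np.round(r[1],1),round(r[2],1), "cent",np.round(ray(c,*ce[i],z),4))
    cv2.imwrite(f"pics/{n}c.png",cv2.resize(im[y0-25:y1+5,x0-25:x1+30],None,fx=4.4 if n=="top" else 4.5,fy=4.4 if n=="top" else 4.5,interpolation=cv2.INTER_CUBIC))
E
```

```text
top red [305 193  22  47 479] [315.6 216.3] rect [567.3  24.8] [21.1 92.5] 75.1 cent [0.567  0.0249 0.035 ]
top green [340 193  22  32 446] [350.3 208.6] rect [583.2 -45.4] [31.2 59.3] 74.5 cent [ 0.5829 -0.0454  0.036 ]
top sil [ 298  162   81   99 3545] [340.  208.5] rect [576.4 -35.9] [157.9 187.4] 75.5 cent [ 0.5849 -0.0258  0.006 ]
scene red [295 223   4   1   4] [296.5 223. ] rect [575.5  -3.1] [0.  5.4] 66.0 cent [ 0.5755 -0.0031  0.035 ]
scene green [291 229  36  21 642] [308.5 239.1] rect [574.4 -60.1] [56.2 61.4] 74.6 cent [ 0.5735 -0.0608  0.036 ]
scene sil [ 250  214  110   58 2168] [304.  245.2] rect [580.7 -19.2] [176.7 200. ] 63.3 cent [ 0.5763 -0.0348  0.006 ]
```

View pics/topc.png

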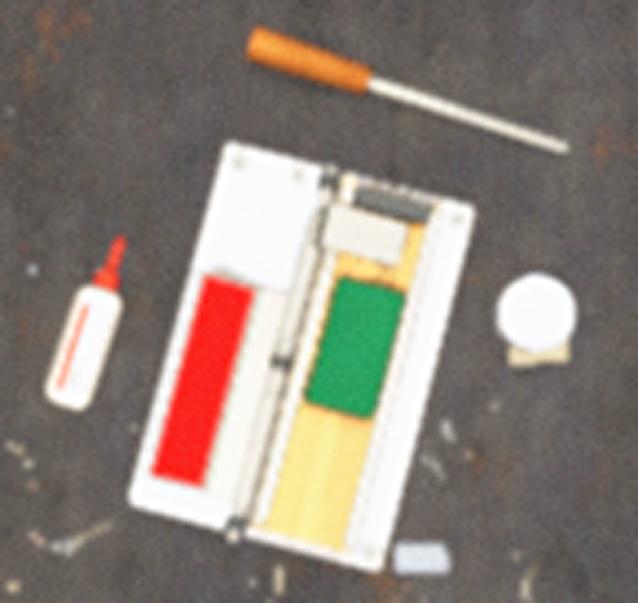

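Measured by casting rays onto the known heights:

| Item | Result |
|---|---|
| Holder origin | about (0.603, -0.051) |
| Holder yaw | about -15° |
| Block | x = -20.6, y = 0 mm in the holder's frame, 9.6 mm short of the jaw |
| Size check | bar 92×21 mm, block 59×31 mm, both consistent with the sizes given |

I'll move above the pressing pose.

Call:
arm_command(delta_rot=[[0,0,0],[0,0,0],[0,0,1],[0,0,1],[0,0,1],[0,0,2],[0,0,2],[0,0,2],[0,0,2],[0,0,2],[0,0,2],[0,0,2]], delta_pos=[[-0.015,-0.014,0],[-0.035,-0.034,0],[-0.06,-0.057,0],[-0.086,-0.082,0],[-0.112,-0.107,0],[-0.138,-0.132,0],[-0.164,-0.157,0],[-0.19,-0.182,0],[-0.216,-0.206,0],[-0.242,-0.231,0],[-0.264,-0.252,0],[-0.264,-0.252,0]], gripper=[-0.1,-0.1,-0.1,-0.1,-0.1,-0.1,-0.1,-0.1,-0.1,-0.1,-0.1,-0.1])

```text
time: 1.1
position: [0.3434, 0.3008, 0.2224]
tool_rot: [0.133, 0.991, -0.001, 0.001]
ft_force: [0.3, 1.0, 1.2]
grip_width: 0.048
grip_force: 0.0
```

Call:
arm_command(delta_rot=[[0,0,0],[0,0,0],[0,0,0],[0,0,0],[0,0,0],[0,0,0],[0,0,0],[0,0,0],[0,0,0],[0,0,0],[0,0,0],[0,0,0]], delta_pos=[[-0.015,-0.014,0],[-0.036,-0.032,0],[-0.063,-0.056,0.01],[-0.09,-0.08,0.02],[-0.117,-0.104,0.03],[-0.144,-0.128,0.04],[-0.171,-0.152,0.05],[-0.198,-0.175,0.065],[-0.225,-0.199,0.08],[-0.252,-0.223,0.09],[-0.271,-0.24,0.1],[-0.271,-0.24,0.1]], gripper=[-0.1,-0.1,-0.1,-0.1,-0.1,-0.1,-0.1,-0.1,-0.1,-0.1,-0.1,-0.1])

```text
time: 2.1
position: [0.544, -0.0011, 0.1207]
tool_rot: [0.132, 0.991, -0.0, 0.001]
ft_force: [0.3, 0.1, -0.3]
grip_width: 0.0474
grip_force: 0.0
```

```bash
python3 - <<'E'
from h import *
from scipy.spatial.transform import Rotation as Ro
o=status.get_obs(); c=viewer.camera("wrist"); im=np.array(c["pixels"]); cv2.imwrite("pics/w1.png",im)
R=Ro.from_quat(o["tool_rot"]).as_matrix(); T=np.eye(4); T[:3,:3]=R; T[:3,3]=o["position"]
c=dict(c); c["pose"]=T@np.array(c["mount"]); print(np.round(o["position"],4),np.round(R,3).tolist(),o["ft_force"])
hsv=cv2.cvtColor(im,cv2.COLOR_BGR2HSV); H,S,V=[hsv[...,i].astype(int) for i in range(3)]
for n,m,z in(("red",((H<6)|(H>174))&(S>150)&(V>70),.035),("green",(H>50)&(H<90)&(S>100)&(V>30),.036)):
    k,l,st,ce=cv2.connectedComponentsWithStats(m.astype(np.uint8)); i=1+np.argmax(st[1:,4])
    cs,_=cv2.findContours((l==i).astype(np.uint8),cv2.RETR_EXTERNAL,cv2.CHAIN_APPROX_NONE)
    p=np.array([ray(c,u,v,z)[:2] for u,v in max(cs,key=len)[:,0]],np.float32)
    r=cv2.minAreaRect(p*1000); print(n,st[i],"rect",np.round(r[0],1),np.round(r[1],1),round(r[2],1))
E
```

```text
[ 0.544  -0.0011  0.1207] [[-0.965, 0.262, 0.002], [0.262, 0.965, -0.001], [-0.002, -0.001, -1.0]] [ 0.34511813  0.1241602  -0.27528389]
red [ 340  167   30   87 2279] rect [558.2  24.4] [25.  80.5] 75.1
green [266 218  36  36 889] rect [563.8 -42.3] [31.6 34.2] 75.0
```

View pics/w1.png

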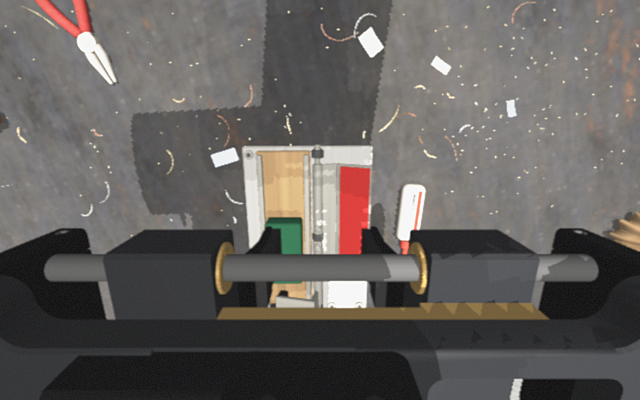

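The wrist view shows the block at (284,250) between the rails and under the left finger. The bar at (355,210) is under the right finger, so both are lined up. Next I'll descend and press gently.

Call:
arm_command(delta_rot=[[0,0,0],[0,0,0],[0,0,0],[0,0,0],[0,0,0],[0,0,0],[0,0,0],[0,0,0],[0,0,0],[0,0,0],[0,0,0],[0,0,0]], delta_pos=[[0.003,-0.001,0.015],[0.003,-0.001,0.03],[0.003,-0.001,0.045],[0.003,-0.001,0.06],[0.003,-0.001,0.07],[0.003,-0.001,0.077],[0.003,-0.001,0.082],[0.003,-0.001,0.086],[0.003,-0.001,0.09],[0.003,-0.001,0.093],[0.003,-0.001,0.096],[0.003,-0.001,0.096]], gripper=[-0.1,-0.1,-0.1,-0.1,-0.1,-0.1,-0.1,-0.1,-0.1,-0.1,-0.1,-0.1])

```text
time: 3.15
position: [0.538, 0.0025, 0.0269]
tool_rot: [0.13, 0.991, 0.0, 0.001]
ft_force: [-0.4, 1.9, 6.0]
grip_width: 0.048
grip_force: 2.6
```

```bash
python3 - <<'E'
from h import *
o=status.get_obs(); print(np.round(o["position"],4),np.round(o["ft_force"],2),np.round(o["moment"],2))
c=viewer.camera("scene"); im=np.array(c["pixels"]); cv2.imwrite("pics/s2.png",cv2.resize(im[170:290,220:380],None,fx=5,fy=5,interpolation=cv2.INTER_CUBIC))
E
```

```text
[0.538  0.0025 0.0269] [-0.37  1.86  6.02] [0.32 0.04 0.04]
```

View pics/s2.png

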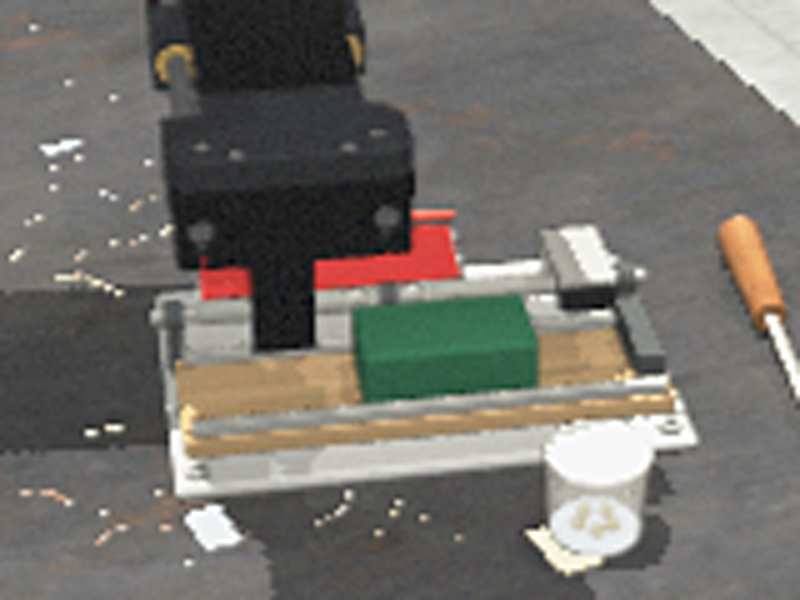

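The crop shows the finger on the bar and the jaw starting to rise at (585,260). The track finger's tip is at (283,350), behind the block. Its TCP looks about 3 mm off sideways, so I'm checking where the tip actually is.

```bash
python3 - <<'E'
from h import *
import pickle
o=status.get_obs(); p=np.array(o["position"]); print(np.round(p,4),np.round(o["ft_force"],2),o["grip_width"],np.round(o["joint_velocities"],3))
O=np.array([.603,-.0508]); a=np.radians(-15); R=np.array([[np.cos(a),-np.sin(a)],[np.sin(a),np.cos(a)]])
H=lambda q: np.round(R.T@(q[:2]-O)*1000,1)
c=pickle.load(open("scene.pkl","rb")); print("tcp",H(p))
for u,v,z in((255,350,p[2]),(315,345,p[2]),(360,400,.014),(535,385,.014),(355,308,.036),(178,493,0.),(693,440,0.)): print((u,v),H(ray(c,220+u/5,170+v/5,z)))
E
```

```text
[0.5381 0.0025 0.0271] [-0.02 -0.5   5.76] 0.04829629710008563 [-0.001 -0.005  0.001 -0.     0.004 -0.002]
tcp [-76.5  34.7]
(255, 350) [-88.8   3.3]
(315, 345) [-67.8   3.1]
(360, 400) [-54.4 -13.9]
(535, 385) [  7.4 -14.7]
(355, 308) [-52.6  10.7]
(178, 493) [-119.5  -37.9]
(693, 440) [ 59.6 -36.5]
```

The tip is thinner than the finger body and sits about 4–5 mm too far towards +y. I'll shift it, open slightly so both tips are centred, and press down the rest of the way.

Call:
arm_command(delta_rot=[[0,0,0],[0,0,0],[0,0,0],[0,0,0],[0,0,0],[0,0,0],[0,0,0],[0,0,0]], delta_pos=[[0,-0.002,0],[0,-0.004,0.001],[0,-0.0045,0.002],[0,-0.0045,0.003],[0,-0.0045,0.004],[0,-0.0045,0.005],[0,-0.0045,0.006],[0,-0.0045,0.006]], gripper=[-0.22,-0.22,-0.22,-0.22,-0.22,-0.22,-0.22,-0.22])

```text
time: 3.87
position: [0.5372, -0.0027, 0.0216]
tool_rot: [0.13, 0.992, -0.0, 0.001]
ft_force: [-2.0, -2.5, 7.3]
grip_width: 0.053
grip_force: 4.0
```

```bash
cat >> h.py <<'E'
O=np.array([.603,-.0508]); a=np.radians(-15); R2=np.array([[np.cos(a),-np.sin(a)],[np.sin(a),np.cos(a)]])
def H(q): return np.round(R2.T@(np.array(q)[:2]-O)*1000,1)
E
python3 - <<'E'
from h import *
o=status.get_obs(); print(H(o["position"]),np.round(o["position"],4),np.round(o["ft_force"],2),o["grip_width"])
c=viewer.camera("scene"); im=np.array(c["pixels"]); cv2.imwrite("pics/s3.png",cv2.resize(im[180:280,240:370],None,fx=6,fy=6,interpolation=cv2.INTER_CUBIC))
E
```

```text
[-76.   29.4] [ 0.5372 -0.0027  0.0216] [-2.03 -2.5   7.29] 0.05298367910049154
```

View pics/s3.png

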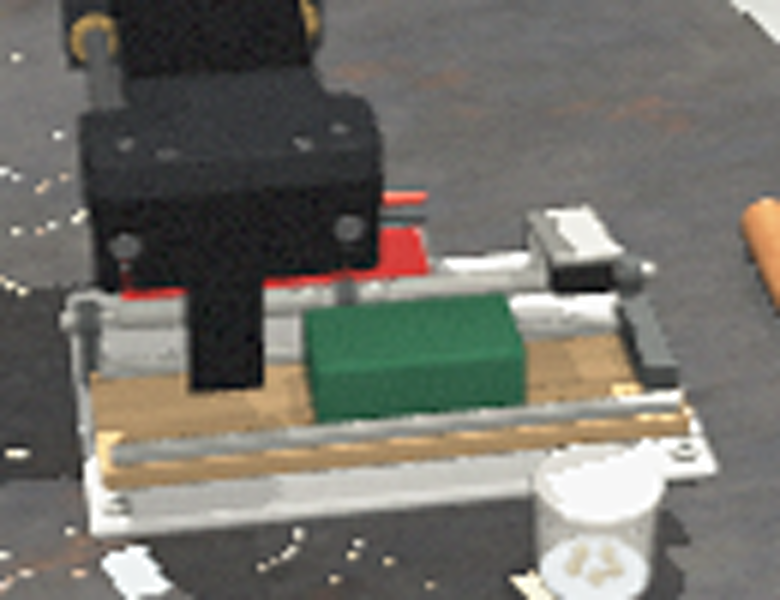

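The jaw at (570,235) has risen above the block top, and the finger at (226,385) is centred behind the block. I'll press 1 mm more, hold there, then push.

Call:
arm_command(delta_rot=[[0,0,0],[0,0,0],[0,0,0],[0,0,0],[0,0,0],[0,0,0],[0,0,0],[0,0,0],[0,0,0],[0,0,0]], delta_pos=[[0,0.001,0.001],[0,0.001,0.001],[0,0.001,0.001],[0,0.001,0.001],[-0.002,0.001,0.001],[-0.005,0.001,0.001],[-0.008,0.001,0.001],[-0.011,0.001,0.001],[-0.014,0.001,0.001],[-0.017,0.001,0.001]], gripper=[-0.22,-0.22,-0.22,-0.22,-0.22,-0.22,-0.22,-0.22,-0.22,-0.22])

```text
time: 4.75
position: [0.5518, -0.0051, 0.0204]
tool_rot: [0.13, 0.992, 0.0, -0.001]
ft_force: [-3.8, 1.0, 9.2]
grip_width: 0.0527
grip_force: 4.5
```

```bash
python3 - <<'E'
from h import *
o=status.get_obs(); print(H(o["position"]),np.round(o["position"],4),np.round(o["ft_force"],2),o["grip_width"])
c=viewer.camera("scene"); im=np.array(c["pixels"]); cv2.imwrite("pics/s4.png",cv2.resize(im[195:265,265:365],None,fx=8,fy=8,interpolation=cv2.INTER_CUBIC))
E
```

```text
[-61.3  30.9] [ 0.5518 -0.0051  0.0204] [-3.84  0.99  9.16] 0.05273721561530253
```

View pics/s4.png

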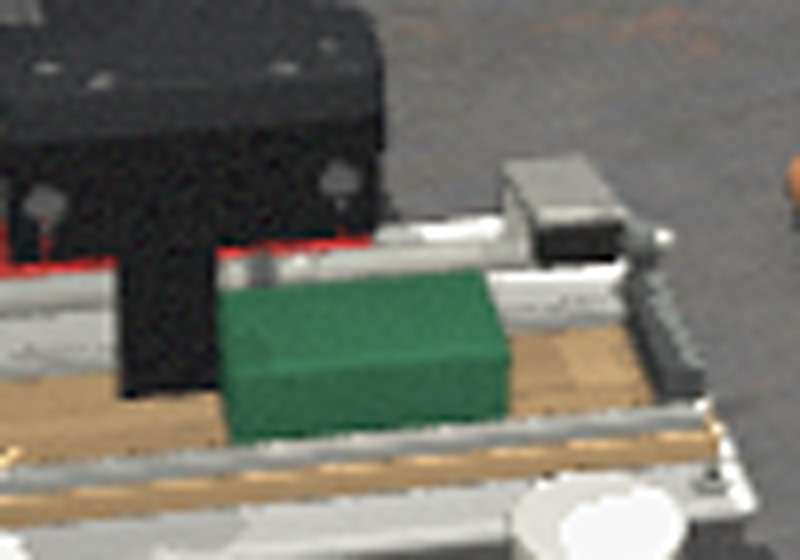

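The finger now touches the block at (220,340), and the jaw is clear above the block's top. Pushing on.

Call:
arm_command(delta_rot=[[0,0,0],[0,0,0],[0,0,0],[0,0,0],[0,0,0],[0,0,0],[0,0,0],[0,0,0],[0,0,0],[0,0,0],[0,0,0],[0,0,0]], delta_pos=[[-0.0025,0,0],[-0.005,0,0],[-0.0075,0,0],[-0.01,0,0],[-0.0125,0,0],[-0.015,0,0],[-0.0175,0,0],[-0.02,0,0],[-0.0225,0,0],[-0.025,0,0],[-0.0275,0,0],[-0.0275,0,0]], gripper=[-0.22,-0.22,-0.22,-0.22,-0.22,-0.22,-0.22,-0.22,-0.22,-0.22,-0.22,-0.22])

```text
time: 5.8
position: [0.5792, -0.0124, 0.0205]
tool_rot: [0.13, 0.992, 0.0, -0.001]
ft_force: [-3.3, 0.5, 8.0]
grip_width: 0.053
grip_force: 3.9
```

```bash
python3 - <<'E'
from h import *
o=status.get_obs(); print(H(o["position"]),np.round(o["position"],4),np.round(o["ft_force"],2),o["grip_width"])
c=viewer.camera("scene"); im=np.array(c["pixels"]); cv2.imwrite("pics/s5.png",cv2.resize(im[195:265,265:365],None,fx=8,fy=8,interpolation=cv2.INTER_CUBIC))
E
```

```text
[-32.9  31. ] [ 0.5792 -0.0124  0.0205] [-3.28  0.47  8.04] 0.05299101899307781
```

View pics/s5.png

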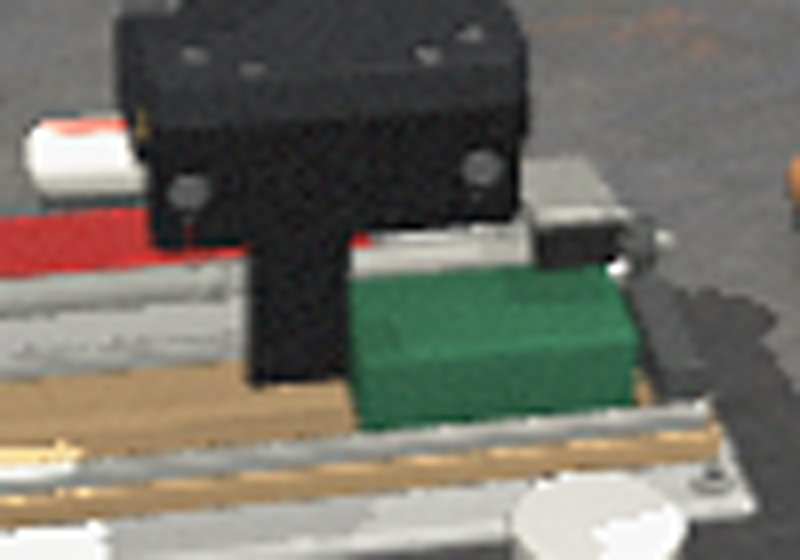

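The block is under the jaw, with about 7 mm left to the stop at (650,380). I'll finish slowly.

Call:
arm_command(delta_rot=[[0,0,0],[0,0,0],[0,0,0],[0,0,0],[0,0,0],[0,0,0],[0,0,0],[0,0,0],[0,0,0],[0,0,0]], delta_pos=[[-0.001,0,0],[-0.002,0,0],[-0.003,0,0],[-0.004,0,0],[-0.005,0,0],[-0.006,0,0],[-0.007,0,0],[-0.007,0,0],[-0.007,0,0],[-0.007,0,0]], gripper=[-0.22,-0.22,-0.22,-0.22,-0.22,-0.22,-0.22,-0.22,-0.22,-0.22])

```text
time: 6.68
position: [0.5834, -0.0134, 0.0204]
tool_rot: [0.13, 0.991, 0.0, -0.003]
ft_force: [-5.7, 0.3, 10.4]
grip_width: 0.0533
grip_force: 5.7
```

Call:
arm_command(delta_rot=[[0,0,0],[0,0,0],[0,0,0],[0,0,0],[0,0,0]], delta_pos=[[-0.001,0,0],[-0.002,0,0],[-0.003,0,0],[-0.003,0,0],[-0.003,0,0]], gripper=[-0.22,-0.22,-0.22,-0.22,-0.22])

```text
time: 7.1
position: [0.5835, -0.0135, 0.0203]
tool_rot: [0.13, 0.991, 0.001, -0.006]
ft_force: [-9.8, 1.3, 13.7]
grip_width: 0.0533
grip_force: 7.8
```

```bash
python3 - <<'E'
from h import *
o=status.get_obs(); print(H(o["position"]),np.round(o["position"],4),np.round(o["ft_force"],2),o["grip_width"])
c=viewer.camera("scene"); im=np.array(c["pixels"]); cv2.imwrite("pics/s6.png",cv2.resize(im[195:265,265:365],None,fx=8,fy=8,interpolation=cv2.INTER_CUBIC))
E
```

```text
[-28.5  31. ] [ 0.5835 -0.0135  0.0203] [-9.85  1.25 13.68] 0.05332843158948031
```

View pics/s6.png

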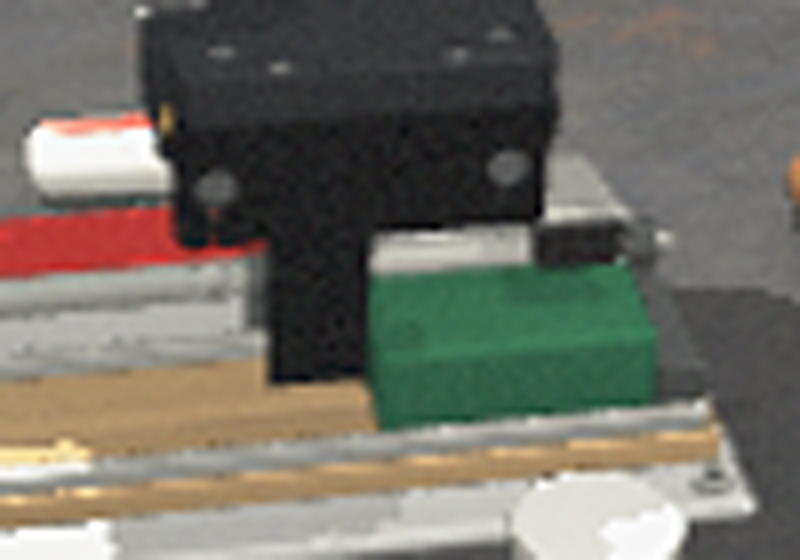

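The block's end is flush at the stop at (655,370). Motion has stopped and the push force has risen to 10 N, so the block is home. I'll back off along x with the bar still down, then rise.

Call:
arm_command(delta_rot=[[0,0,0],[0,0,0],[0,0,0],[0,0,0],[0,0,0],[0,0,0],[0,0,0],[0,0,0],[0,0,0],[0,0,0],[0,0,0],[0,0,0]], delta_pos=[[0.003,0,0],[0.007,0,0],[0.011,0,0],[0.014,0,0],[0.014,0,-0.003],[0.014,0,-0.008],[0.014,0,-0.014],[0.014,0,-0.022],[0.014,0,-0.035],[0.014,0,-0.055],[0.014,0,-0.08],[0.014,0,-0.1]], gripper=[-0.22,-0.22,-0.22,-0.22,-0.22,-0.22,-0.22,-0.22,-0.22,-0.22,-0.22,-0.22])

```text
time: 8.15
position: [0.5755, -0.0113, 0.1208]
tool_rot: [0.13, 0.992, -0.0, -0.0]
ft_force: [0.8, -0.4, 0.2]
grip_width: 0.0535
grip_force: 0.0
```

Call:
arm_command(delta_rot=[[0,0,0],[0,0,0],[0,0,0],[0,0,0],[0,0,0],[0,0,0]], delta_pos=[[0.02,0,-0.02],[0.05,0,-0.05],[0.08,0,-0.08],[0.1,0,-0.1],[0.1,0,-0.1],[0.1,0,-0.1]], gripper=[-0.22,-0.22,-0.22,-0.22,-0.22,-0.22])

```text
time: 8.65
position: [0.479, 0.0146, 0.221]
tool_rot: [0.13, 0.992, -0.0, 0.002]
ft_force: [-0.7, 0.5, -0.2]
grip_width: 0.0529
grip_force: 0.0
```

```bash
python3 - <<'E'
from h import *
o=status.get_obs(); print(H(o["position"]),np.round(o["position"],4),np.round(o["ft_force"],2),np.abs(o["joint_velocities"]).max())
c=viewer.camera("scene"); im=np.array(c["pixels"]); cv2.imwrite("pics/s7.png",cv2.resize(im[180:280,240:370],None,fx=6,fy=6,interpolation=cv2.INTER_CUBIC))
E
```

```text
[-136.7   31.1] [0.479  0.0146 0.221 ] [-0.66  0.48 -0.23] 0.0615479317387746
```

View pics/s7.png

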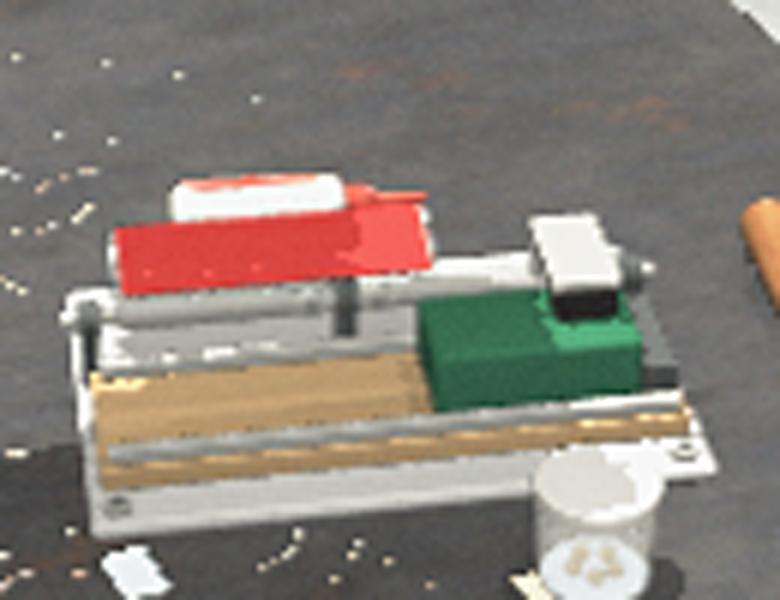

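The block lies against the stop at (640,370), with the jaw clamped down on it at (585,300). The bar is up and the vial, tube and file haven't moved. Handing in.

```bash
python3 -c "
from rig import robot
print(robot.hand_in())"
```

```text
the job is handed in; nothing more can be done
None
```

The job is handed in: the wax block is home against the end stop with the jaw clamped on it, the arm is clear, and the vial, tube and file look unmoved; the hand-in returned no verdict.

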